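# Draw the levelling spacer from under a gantry beam

## Robot

A 6-joint arm with a two-finger parallel gripper is mounted at the origin on the work surface. World frame = base frame: x ahead of the robot, y to its left, z up, the work surface at z = 0. Lengths are in m, angles in rad, forces in N, time in s.
With the tool pointing down it reaches from about 0.3 to 0.875 m from the base axis. Payload 6.4 kg.
Tool frame: the origin (TCP) lies at the very end of the fingers, on their centre line; the grasp point (between the pads) lies 19 mm behind it (ctrl.hold_point_z is the distance from the TCP to the grasp point, in m); y points along the fingers, x is the direction in which the jaws open and shut, and the axes are right-handed (so a half turn about y gives the same grasp; the last joint's range is limited). The gripper opens to 85 mm and grips with 20 to 120 N. Pads are 22 mm wide; open, the fingers measure 114 mm over their backs; the gripper's body (76 mm by 85 mm) begins 54 mm behind the grasp point. The pads swing forward as they close: fully open they stand 13 mm farther back than shut.
Start: joints at [-1.331, 0.181, 1.607, -0, 1.354, -0.206], TCP at [0.248, -0.519, 0.231] pointing down, gripper open.
Joint ranges: [-2.99, 2.99], [-0.89, 2.07], [0.3, 2.58], [-1.14, 4.28], [0, 2.63], [-3.12, 3.12]. Speed limits (rad/s): [2.57, 2.57, 3.01, 3.14, 3.14, 3.14].

## Interface

Orientations are given as a unit quaternion [w, x, y, z].
In Python, from bench import ctrl, imaging gives the robot as it stands.
- The arm moves only by the shell command python3 -m jog 'ROWS'. ROWS is JSON, a list of rows, each a list of 3 entries, a list of its own where there are three numbers: the shift along the tool's x, y, z in cm, then the turn, a rotation vector about the tool's x, y, z in rad, then the finger opening in cm, from 0 to 8.54. A call has 1 to 12 rows; each row shifts and turns the pose as measured when the row begins, along the tool's axes as they then stand; what a row does not reach is not made up. A row lasts 1/12 s, in which the tool goes at most 41.7 mm and 7.16 degrees, less where a joint would pass 70% of its speed; a pose out of reach is approached as far as the arm can. A call is refused whole if a number of a shift passes 4.17 or a number of a turn 0.125, either way. A call with a gripper value outside its range is refused whole. The fingers move at their own pace and stop on an object; the grip force is fixed at half the most. Time passes only in rows, so rows that do not move let the fingers close. It gives the time, the measured TCP pose, the force and the opening at its end, in the units of the state.
- ctrl.get_obs(): the state, without advancing time (a new reading comes with each control period).
- imaging.camera(name): name is "scene" or "top" or "wrist"; returns a dict with "frame" (400x640x3 uint8, red, green, blue), "depth" (400x640 float32, m along the optical axis (not along the pixel's ray), 0 where there is no reading), "K" (3x3 intrinsics, pixels), "R" (3x3) and "t" (3): a world point X has camera coordinates R X + t. Camera axes: x right, y down, z forward; pixel columns grow to the right and rows downward; lengths in m; the calibration is good to about 2 mm. A picture is of the moment at which its call begins.
- ctrl.hand_in(): hands the job in, once; it reports no verdict.
The state is a dict: "time_s": time; "q": joint angles; "dq": joint speeds; "joint_efforts": joint torques, N m; "eef_pos": TCP position; "eef_rot": TCP orientation; "wrist_force": force on the tool from outside, world axes, zero at the start; "torque": the same for the moment, N m; "opening": opening from 0.0 (shut) to 1.0 (fully open).
Only numpy, scipy, OpenCV 4.12 (cv2) and the standard library are available. Lean on these libraries where they do the work, as an engineer would, in place of code of your own. Each camera call takes 0.05 s, during which the arm holds its last target. There are 200 camera calls.

## Task

The gantry beam on the wooden jig is still propped on the blue spacer at its free end. Take the blue spacer by its upright lug and draw it straight out, lengthwise away from the beam, so that the beam's end settles on the grey block beneath without being lifted or dragged out of place; then lay the spacer flat in the black tray. Leave the green spacer where it lies.

Things in the scene. Friction and masses are not known exactly. Their poses are not given: they have to be found in the camera images.
- blue_spacer_lug (a point): Centre of the upright lug (14 mm in x, 25 in y, 28 tall) on one end of the loose blue spacer, 35 g: a flat strip 30 mm wide, 6 thick, 125 long, its underside 20 mm below this point, reaching 12 mm from here to -y and 113 mm to +y. z up; +y points along the strip in under the beam, so out is -y. It lies on a grey block, its inner 38 to 63 mm lightly clamped (about 1 N) under the beam.
- beam: Loose aluminium beam 30 x 30 x 300 mm with a black 42 mm motor on top of its far end, 0.55 kg. Origin: bottom centre of its free end; +y along the beam to the motor, z up; top 30 mm above the origin. Rests unfastened on a grey block under the motor and, here, on the spacer over a second block (60 mm wide, top 40 mm above the table). Origin 46 mm above the table, about 40 with the spacer out.
- tray_in (a point): Centre of the inner floor of the fixed black open tray: outside 170 mm (x) by 220 mm (y), walls 5 mm thick, rim 20 mm and floor 5 mm above the table. z is up.
- green_spacer_lug (a point): Centre of the lug of a loose green spacer of the same shape as the blue one, lying on the bench: a bystander to be left alone.
Not all that is in view belongs to the job. Of the things like the part that bears blue_spacer_lug, leave any that is white or yellow; of the rest the larger one is meant.

How it is judged:
On the way:
1. the spacer is out from under the beam and the beam's free end has settled onto the block (height (world z) of beam below 0.0425 m and y of blue_spacer_lug in the frame of beam below -0.11 m), for 0.2 s.
At the end, for the whole second after the job is handed in: The blue spacer lies flat (within 6 degrees) on the floor of the tray, wholly inside the rim. The beam is at rest, upright, its free end lowered onto the grey block (36 to 42.5 mm above the table) and within 20 mm of where it started. The green spacer is within 20 mm of where it lay (x of blue_spacer_lug in the frame of tray_in between -0.08 and 0.08 m and y of blue_spacer_lug in the frame of tray_in between -0.105 and 0.105 m and height (world z) of blue_spacer_lug below 0.032 m and angle between blue_spacer_lug's own z axis and vertical below 0.1 rad and height (world z) of beam between 0.036 and 0.0425 m and angle between beam's own z axis and vertical below 0.07 rad and distance of each of beam, green_spacer_lug from where it was at the start of the episode below 0.02 m and linear speed of beam below 0.02 m/s); the robot touches nothing.
It fails at once if the free end of the beam is dragged, pushed or lifted more than 20 mm from where it rested (distance of beam from where it was at the start of the episode above 0.02 m).
It fails at once if the beam is tipped or rolled by more than 6 degrees (angle between beam's own z axis and vertical above 0.105 rad).
It fails at once if the green spacer is moved more than 20 mm (distance of green_spacer_lug from where it was at the start of the episode above 0.02 m).
It also fails if it takes over 42 s, if anything falls off the work surface, if the arm or the gripper's body presses on something with over 40 N, if the wrist force passes 120 N, or if a joint passes its speed limit or range.

## Working session

There is one attempt and no reset: what is moved stays moved. The work goes in short steps, Python scripts to look and compute and a shell command to move; the robot and the scene stay as the last step left them, time stands still between calls to the robot, and variables do not carry over. Pictures are saved under pics/ and viewed, about 8 in all and at most 12, crops included, and the job is handed in when it is done.

```bash
mkdir -p pics; cat > h.py <<'E'
import numpy as np,cv2
from bench import ctrl,imaging
def snap(n,f=None):
    c=imaging.camera(n)
    if f: cv2.imwrite('pics/'+f,c['frame'][:,:,::-1])
    return c
def world(c,u,v,d=None):
    d=c['depth'][int(v),int(u)] if d is None else d
    p=np.linalg.inv(c['K'])@np.array([u,v,1.])*d
    return c['R'].T@(p-c['t'])
def onplane(c,u,v,z):
    o=-c['R'].T@c['t'];r=c['R'].T@np.linalg.inv(c['K'])@np.array([u,v,1.])
    return o+r*(z-o[2])/r[2]
E
python3 - <<'E'
from h import *
import pickle
cs={n:snap(n,n+'0.png') for n in('top','scene')}
pickle.dump(cs,open('c0.pkl','wb'))
for n,c in cs.items(): print(n,-c['R'].T@c['t'])
o=ctrl.get_obs();print(o['eef_pos'],o['eef_rot'],o['time_s'])
E
```

```text
top [ 0.37540795 -0.11615383  1.11920032]
scene [ 0.96875163 -0.37109309  0.5870422 ]
[ 0.24781749 -0.51828083  0.23047078] [ 0.59856507 -0.59775333  0.3775156  -0.37668658] 0.1
```

View pics/top0.png

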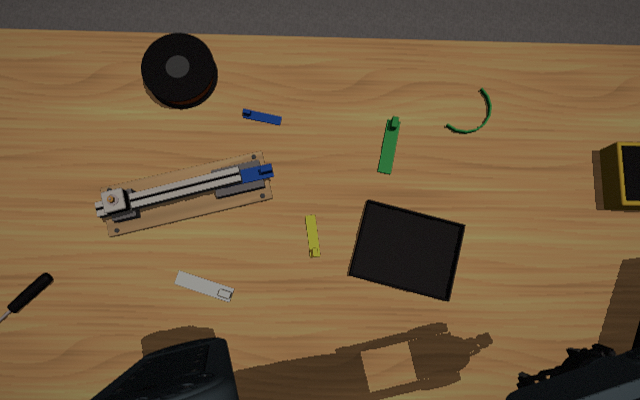

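View pics/scene0.png

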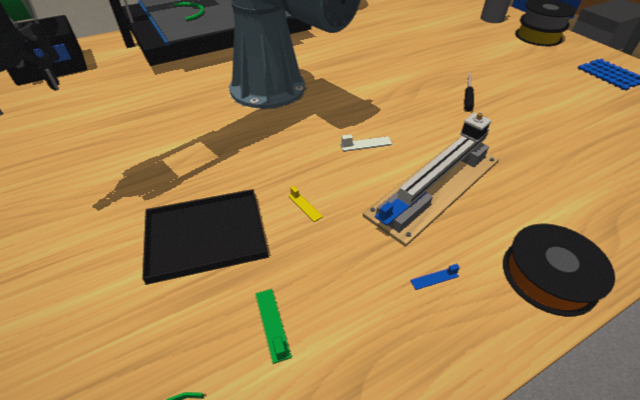

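The candidates in the top view are:
- blue strip under the beam, (257,173)
- small loose blue strip, (262,117)
- yellow strip, (313,236)
- white strip, (204,286)
- green spacer, (389,145)

The one to take is the larger blue strip, clamped under the beam, with its lug near (266,171). Next I'll measure it and check it in a close crop.

```bash
python3 - <<'E'
from h import *
import pickle
cs=pickle.load(open('c0.pkl','rb'));
tiles=[]
for n,(u,v,w,h) in {'top':(235,140,60,60),'scene':(360,180,80,80)}.items():
    tiles.append(cv2.resize(cs[n]['frame'][v:v+h,u:u+w,::-1],(400,400),interpolation=cv2.INTER_NEAREST))
cv2.imwrite('pics/crop.png',np.hstack(tiles))
for n,c in cs.items():
    f=c['frame'];hsv=cv2.cvtColor(f,cv2.COLOR_RGB2HSV)
    vv,uu=np.mgrid[:400,:640]
    P=(np.linalg.inv(c['K'])@np.stack([uu.ravel(),vv.ravel(),np.ones(uu.size)])*c['depth'].ravel())
    W=((P.T-c['t'])@c['R']).reshape(400,640,3)
    m=cv2.inRange(hsv,(100,120,30),(130,255,255))>0
    s=m&(c['depth']>0)&(abs(W[...,0]-.37)<.4)
    k,l,st,ce=cv2.connectedComponentsWithStats(s.astype(np.uint8))
    for i in range(1,k):
        if st[i,4]<30: continue
        p=W[l==i]; print(n,'blue',st[i],ce[i].round(1),p.mean(0).round(3),'zmax',np.percentile(p[:,2],[5,50,95]).round(4))
        t=p[(p[:,2]>.064)]
        if len(t)>4:print('  lugtop',len(t),t.mean(0).round(4),cv2.minAreaRect((t[:,:2]*1000).astype(np.float32)))
        if len(t)>4:print('  all rect',cv2.minAreaRect((p[:,:2]*1000).astype(np.float32)))
    # beam top: bright low saturation, z~.076
    b=(W[...,2]>.066)&(W[...,2]<.086)&(hsv[...,1]<60)&(hsv[...,2]>110)&(abs(W[...,0]-.4)<.4)
    k,l,st,ce=cv2.connectedComponentsWithStats(b.astype(np.uint8))
    i=1+st[1:,4].argmax();p=W[l==i];print(n,'beam',st[i],p.mean(0).round(3),cv2.minAreaRect((p[:,:2]*1000).astype(np.float32)))
    if n=='top':
        for u,v in[(371,202),(464,226),(449,298),(349,274)]:print('tray',onplane(c,u,v,.02).round(3))
        g=cv2.inRange(hsv,(45,100,30),(80,255,255))>0;g[:,:370]=0;g[:,405:]=0
        print('green',W[g].mean(0))
E
```

```text
top blue [243 109  38  16 310] [261.6 116.8] [ 0.748 -0.011  0.007] zmax [0.0017 0.006  0.0237]
top blue [240 164  34  20 409] [255.8 173.1] [ 0.608 -0.007  0.052] zmax [0.0433 0.0477 0.0761]
  lugtop 80 [ 0.6148 -0.029   0.0743] ((615.8963012695312, -28.66006088256836), (13.25255298614502, 23.323747634887695), 14.58499813079834)
  all rect ((610.0231323242188, -7.469615936279297), (29.85633659362793, 67.32007598876953), 14.156898498535156)
top beam [129 166 110  33 607] [0.581 0.138 0.077] ((580.38232421875, 137.8567657470703), (13.269405364990234, 228.82737731933594), 15.958264350891113)
tray [ 0.556 -0.256  0.02 ]
tray [ 0.506 -0.459  0.02 ]
tray [ 0.352 -0.422  0.02 ]
tray [ 0.399 -0.209  0.02 ]
green [ 0.68328219 -0.29645652  0.01899942]
scene blue [579  59  61  31 908] [611.7  73.4] [0.453 0.959 0.009] zmax [0.0054 0.0093 0.0113]
scene blue [376 199  34  26 472] [391.  210.8] [ 0.614 -0.013  0.055] zmax [0.0458 0.0486 0.0762]
  lugtop 117 [ 0.6166 -0.03    0.0731] ((615.06396484375, -28.404220581054688), (13.266785621643066, 25.506681442260742), 11.834089279174805)
  all rect ((608.8598022460938, -6.0463409423828125), (29.748153686523438, 72.97342681884766), 13.996878623962402)
scene blue [411 264  48  25 495] [435.5 277. ] [ 0.749 -0.009  0.008] zmax [0.0044 0.0063 0.0247]
scene beam [407 140  67  55 491] [0.581 0.131 0.078] ((578.14697265625, 139.55490112304688), (12.689705848693848, 231.6141815185547), 15.886090278625488)
```

View pics/crop.png

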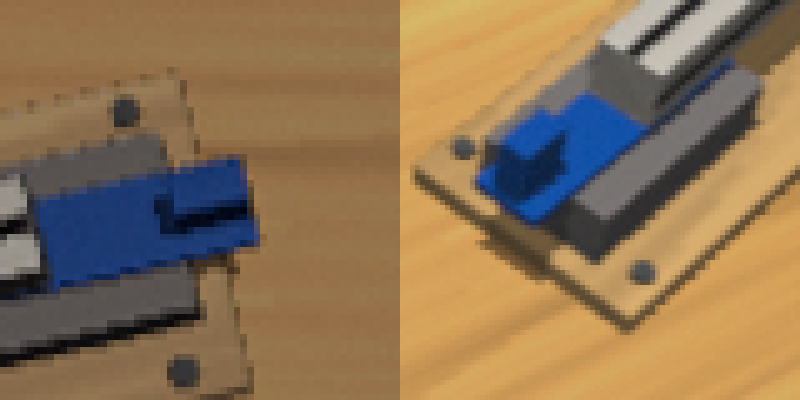

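The crop shows the blue strip going in under the beam's end, with its lug upright at its outer end. The lug measures about 13 x 24 mm with its top at z=0.074, matching the 14 x 25 mm and z=0.074 expected. The loose blue one is shorter and lies on the bench. Next I'll work out the first approach.

```bash
cat >> h.py <<'E'
from scipy.spatial.transform import Rotation as Ro
def togo(p,yaw):
    """tool shift (cm) and turn (rad, tool axes) to TCP p, jaws along yaw, fingers down"""
    o=ctrl.get_obs();w,x,y,z=o['eef_rot'];R=Ro.from_quat([x,y,z,w]).as_matrix()
    X=np.array([np.cos(yaw),np.sin(yaw),0]);best=None
    for s in(1,-1):
        Y=np.array([0,0,-1.]);T=np.stack([s*X,Y,np.cross(s*X,Y)],1)
        r=Ro.from_matrix(R.T@T).as_rotvec()
        if best is None or np.linalg.norm(r)<np.linalg.norm(best[0]): best=(r,T)
    d=(np.array(p)-o['eef_pos'])*100
    print('t',round(o['time_s'],2),'tcp',np.round(o['eef_pos'],4),'op',round(o['opening'],3),'F',np.round(o['wrist_force'],1))
    print('turn',best[0].round(3),'shift now-axes',(R.T@d).round(2),'final-axes',(best[1].T@d).round(2),'q6',np.round(o['q'][-1],2))
    print('R',R.round(2).tolist())
E
python3 - <<'E'
from h import *
togo([.6155,-.029,.15],np.radians(14.2))
E
```

```text
t 0.1 tcp [ 0.2478 -0.5183  0.2305] op 0.998 F [ 0.5 -0.2 -1.2]
turn [-1.000e-03 -1.373e+00 -1.000e-03] shift now-axes [-28.28   8.11  54.27] final-axes [47.65  8.05 38.41] q6 -0.21
R [[0.43, -0.0, 0.9], [-0.9, 0.0, 0.43], [-0.0, -1.0, 0.0]]
```

```bash
python3 -m jog '[[[-1.8,0,3.6],[0,-0.12,0],4],[[-1.4,0,3.8],[0,-0.12,0],4],[[-1,0,3.9],[0,-0.12,0],4],[[-0.5,0,4],[0,-0.12,0],4],[[0,0,4],[0,-0.12,0],4],[[0.5,0,4],[0,-0.12,0],4],[[1,0,3.9],[0,-0.12,0],4],[[1.4,0,3.7],[0,-0.12,0],4],[[1.9,0,3.5],[0,-0.12,0],4],[[2.3,0,3.3],[0,-0.12,0],4],[[2.7,0,3],[0,-0.12,0],4],[[3,0,2.6],[0,0,0],4]]'; python3 -c "
from h import *
togo([.6155,-.029,.15],np.radians(14.2))"
```

```text
time_s: 1.1
eef_pos: [0.5345, -0.1187, 0.2259]
eef_rot: [0.704, -0.7, -0.084, 0.087]
wrist_force: [0.7, -0.4, 0.1]
opening: 0.466
t 1.1 tcp [ 0.5345 -0.1187  0.2259] op 0.466 F [ 0.7 -0.4  0.1]
turn [-0.006 -0.006 -0.004] shift now-axes [10.05  7.58  6.73] final-axes [10.05  7.59  6.71] q6 -0.68
R [[0.97, -0.01, -0.24], [0.24, 0.0, 0.97], [-0.0, -1.0, 0.01]]
```

```bash
python3 -m jog '[[[3,2,2],[0,0,0],4],[[3,2,2],[0,0,0],4],[[2.5,2,1.6],[0,0,0],4],[[1.2,1,0.8],[0,0,0],4],[[0.3,0.5,0.3],[0,0,0],4],[[0,0,0],[0,0,0],4]]'; python3 - <<'E'
from h import *
import pickle
togo([.6155,-.029,.051],np.radians(14.2))
c=snap('wrist','w1.png')
hsv=cv2.cvtColor(c['frame'],cv2.COLOR_RGB2HSV)
m=cv2.inRange(hsv,(100,120,30),(130,255,255))>0
vv,uu=np.mgrid[:400,:640]
P=np.linalg.inv(c['K'])@np.stack([uu.ravel(),vv.ravel(),np.ones(uu.size)])*c['depth'].ravel()
W=((P.T-c['t'])@c['R']).reshape(400,640,3)
m&=(c['depth']>0)&(abs(W[...,1]+.0)<.12)&(W[...,2]>.03)
p=W[m];t=p[p[:,2]>.066]
print(len(p),len(t),t[:,2].mean() if len(t) else 0)
if len(t)>9:print('lug',cv2.minAreaRect((t[:,:2]*1000).astype(np.float32)))
s=p[(p[:,2]<.052)]
print('strip',cv2.minAreaRect((s[:,:2]*1000).astype(np.float32)),np.median(s[:,2]))
E
```

```text
time_s: 1.6
eef_pos: [0.6192, -0.0172, 0.1479]
eef_rot: [0.703, -0.699, -0.088, 0.091]
wrist_force: [-1.8, 0.2, 0.5]
opening: 0.465
t 1.6 tcp [ 0.6192 -0.0172  0.1479] op 0.465 F [-1.8  0.2  0.5]
turn [-0.006  0.006 -0.003] shift now-axes [-0.62  9.69 -1.11] final-axes [-0.65  9.69 -1.05] q6 -0.48
R [[0.97, -0.0, -0.25], [0.25, 0.01, 0.97], [-0.0, -1.0, 0.01]]
2746 564 0.07224851720505501
lug ((611.1638793945312, -6.386127471923828), (14.537023544311523, 67.07571411132812), 9.452154159545898)
strip ((610.0413818359375, -9.813922882080078), (30.017898559570312, 62.619239807128906), 13.376424789428711) 0.0446776508755939
```

View pics/w1.png

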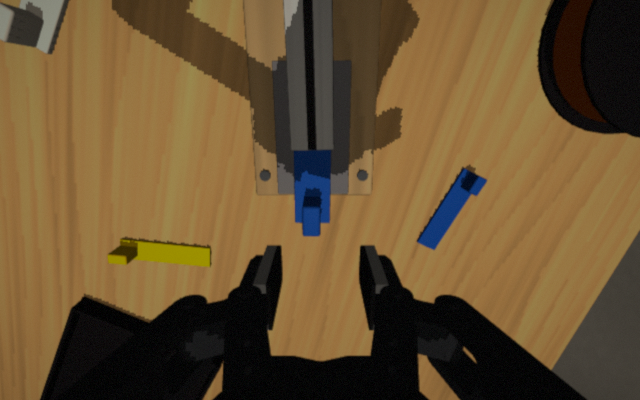

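The wrist view shows the lug at about (312,215), between the open jaws and lined up with the strip and beam. The measured position (0.615, -0.029) agrees with the first one, so I'll go down.

```bash
python3 -m jog '[[[-0.6,0,-1.1],[0,0,0],4],[[0,0,0],[0,0,0],4],[[0,2.5,0],[0,0,0],4],[[0,2.5,0],[0,0,0],4],[[0,1,0],[0,0,0],4],[[0,0,0],[0,0,0],4]]'; python3 -c "
from h import *
togo([.615,-.029,.051],np.radians(13.8))"
```

```text
time_s: 2.15
eef_pos: [0.6168, -0.0405, 0.0947]
eef_rot: [-0.702, 0.702, 0.088, -0.084]
wrist_force: [-0.1, -0.6, 0.4]
opening: 0.468
t 2.15 tcp [ 0.6168 -0.0405  0.0947] op 0.468 F [-0.1 -0.6  0.4]
turn [0.001 0.003 0.006] shift now-axes [0.08 4.37 1.16] final-axes [0.1  4.37 1.15] q6 -0.5
R [[0.97, 0.01, -0.24], [0.24, 0.0, 0.97], [0.01, -1.0, -0.0]]
```

```bash
python3 -m jog '[[[0.1,0.5,0.7],[0,0,0],4],[[0,0.5,0.2],[0,0,0],4],[[0,0,0],[0,0,0],4],[[0,0,0],[0,0,0],4]]'; python3 -c "
from h import *
togo([.615,-.029,.051],np.radians(13.8))"
```

```text
time_s: 2.48
eef_pos: [0.6169, -0.0333, 0.088]
eef_rot: [-0.701, 0.703, 0.089, -0.081]
wrist_force: [0.8, -0.2, -0.1]
opening: 0.471
t 2.48 tcp [ 0.6169 -0.0333  0.088 ] op 0.471 F [ 0.8 -0.2 -0.1]
turn [0.004 0.    0.01 ] shift now-axes [-0.12  3.7   0.47] final-axes [-0.08  3.7   0.46] q6 -0.49
R [[0.97, 0.01, -0.24], [0.24, -0.0, 0.97], [0.01, -1.0, -0.0]]
```

```bash
python3 -m jog '[[[-0.1,1,0.3],[0,0,0.01],4],[[0,1,0.2],[0,0,0],4],[[0,0.9,0],[0,0,0],3.5],[[0,0.5,0],[0,0,0],3.5],[[0,0,0],[0,0,0],3.5],[[0,0,0],[0,0,0],3.5]]'; python3 -c "
from h import *
togo([.615,-.029,.051],np.radians(13.8))"
```

```text
time_s: 2.98
eef_pos: [0.6156, -0.0275, 0.0517]
eef_rot: [-0.7, 0.703, 0.086, -0.085]
wrist_force: [0.2, 0.7, 0.5]
opening: 0.412
t 2.98 tcp [ 0.6156 -0.0275  0.0517] op 0.412 F [0.2 0.7 0.5]
turn [0.005 0.002 0.001] shift now-axes [-0.1   0.07 -0.13] final-axes [-0.1   0.07 -0.13] q6 -0.48
R [[0.97, 0.0, -0.24], [0.24, -0.0, 0.97], [0.0, -1.0, -0.0]]
```

```bash
python3 -m jog '[[[-0.1,0,0],[0,0,0],3],[[0,0,0],[0,0,0],2.5],[[0,0,0],[0,0,0],2],[[0,0,0],[0,0,0],1.5],[[0,0,0],[0,0,0],0.8],[[0,0,0],[0,0,0],0.5],[[0,0,0],[0,0,0],0.5]]'; python3 - <<'E'
from h import *
snap('wrist','w2.png');togo([.615,-.029,.051],np.radians(13.8))
E
```

```text
time_s: 3.57
eef_pos: [0.6147, -0.028, 0.0521]
eef_rot: [-0.7, 0.704, 0.086, -0.085]
wrist_force: [0.5, 0.3, -1.9]
opening: 0.15
t 3.62 tcp [ 0.6147 -0.028   0.0521] op 0.151 F [ 0.1 -0.1 -2. ]
turn [0.005 0.001 0.001] shift now-axes [ 0.01  0.11 -0.1 ] final-axes [ 0.01  0.11 -0.1 ] q6 -0.48
R [[0.97, 0.0, -0.24], [0.24, -0.0, 0.97], [0.0, -1.0, -0.0]]
```

View pics/w2.png

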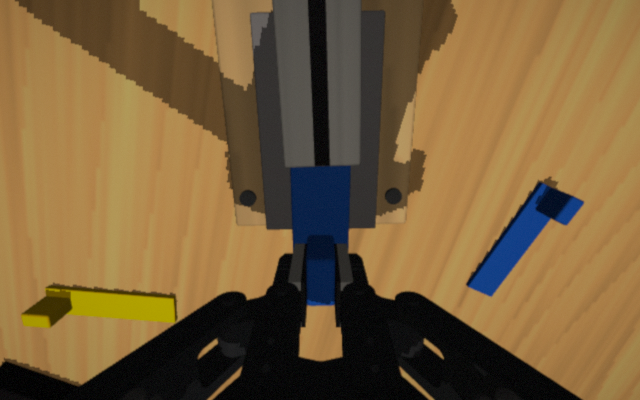

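The wrist view shows the jaws shut on the lug at about (320,270), with an opening of 13 mm against the lug's 14 mm. The strip and beam are still in line. I'll draw the spacer out along tool -z.

```bash
python3 -m jog '[[[0,0,-0.3],[0,0,0],0.5],[[0,0,-0.5],[0,0,0],0.5],[[0,0,-0.5],[0,0,0],0.5],[[0,0,-0.5],[0,0,0],0.5],[[0,0,-0.5],[0,0,0],0.5],[[0,0,0],[0,0,0],0.5]]'; python3 -c "
from h import *
togo([.615+.238*.1,-.029-.971*.1,.0521],np.radians(13.8))"
```

```text
time_s: 4.12
eef_pos: [0.6204, -0.0518, 0.0519]
eef_rot: [-0.701, 0.703, 0.086, -0.085]
wrist_force: [0.5, 0.9, -0.9]
opening: 0.147
t 4.12 tcp [ 0.6204 -0.0518  0.0519] op 0.147 F [ 0.5  0.9 -0.9]
turn [0.003 0.002 0.001] shift now-axes [-0.    0.01 -7.65] final-axes [ 0.01 -0.02 -7.65] q6 -0.51
R [[0.97, 0.0, -0.24], [0.24, -0.0, 0.97], [0.0, -1.0, -0.0]]
```

Force is low and the path is straight, so I'll continue.

```bash
python3 -m jog '[[[0,0,-0.6],[0,0,0],0.5],[[0,0,-0.8],[0,0,0],0.5],[[0,0,-0.8],[0,0,0],0.5],[[0,0,-0.8],[0,0,0],0.5],[[0,0,-0.8],[0,0,0],0.5],[[0,0,-0.8],[0,0,0],0.5],[[0,0,-0.8],[0,0,0],0.5],[[0,0,-0.8],[0,0,0],0.5],[[0,0,-0.8],[0,0,0],0.5],[[0,0,-0.8],[0,0,0],0.5],[[0,0,0],[0,0,0],0.5],[[0,0,0],[0,0,0],0.5]]'; python3 - <<'E'
from h import *
snap('scene','s3.png')
togo([.615+.238*.1,-.029-.971*.1,.0521],np.radians(13.8))
E
```

```text
time_s: 5.12
eef_pos: [0.6422, -0.1397, 0.0531]
eef_rot: [-0.7, 0.704, 0.086, -0.083]
wrist_force: [-1.6, 0.0, 0.3]
opening: 0.148
t 5.17 tcp [ 0.6422 -0.1397  0.0531] op 0.149 F [ 0.3 -0.4 -0.2]
turn [ 0.007 -0.001  0.003] shift now-axes [-0.01  0.09  1.4 ] final-axes [-0.01  0.1   1.4 ] q6 -0.63
R [[0.97, 0.0, -0.24], [0.24, -0.01, 0.97], [0.0, -1.0, -0.01]]
```

View pics/s3.png

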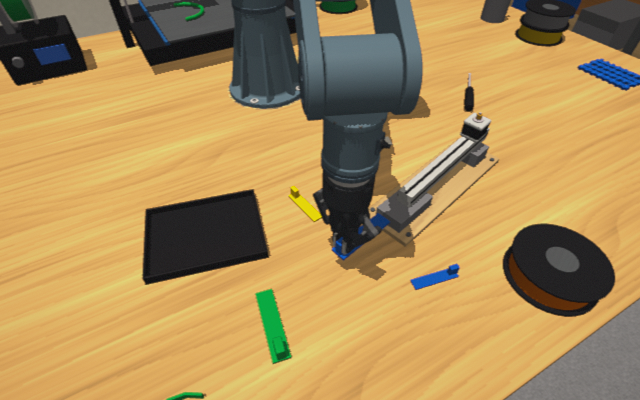

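The scene view shows the spacer drawn clear, with the gripper near (345,240) and the beam's end sitting on the grey block near (395,212). I'll lift it and carry it towards the tray.

```bash
python3 -m jog '[[[0,0,-0.8],[0,0,0],0.5],[[0,0,-1],[0,0,0],0.5],[[0,-1,-1],[0,0,0],0.5],[[0,-2,-1],[0,0,0],0.5],[[0,-2,-1],[0,0,0],0.5],[[0,-2,-1],[0,0,0],0.5],[[0,-1,-1],[0,0,0],0.5],[[0,0,0],[0,0,0],0.5]]'; python3 -c "
from h import *
togo([.4415,-.3855,.12],np.radians(-13.1))"
```

```text
time_s: 5.83
eef_pos: [0.6586, -0.2107, 0.1381]
eef_rot: [-0.7, 0.704, 0.086, -0.085]
wrist_force: [0.3, 0.2, 0.1]
opening: 0.147
t 5.83 tcp [ 0.6586 -0.2107  0.1381] op 0.147 F [0.3 0.2 0.1]
turn [0.006 0.471 0.001] shift now-axes [-25.28   1.87 -11.74] final-axes [-17.19   1.81 -21.94] q6 -0.72
R [[0.97, 0.0, -0.24], [0.24, -0.01, 0.97], [0.0, -1.0, -0.01]]
```

```bash
python3 -m jog '[[[-2,0,-0.9],[0,0.06,0],0.5],[[-2.4,0,-1.3],[0,0.08,0],0.5],[[-2.3,0,-1.5],[0,0.08,0],0.5],[[-2.2,0,-1.7],[0,0.08,0],0.5],[[-2,0,-1.8],[0,0.08,0],0.5],[[-1.9,0,-1.9],[0,0.06,0],0.5],[[-1.8,0,-2],[0,0,0],0.5],[[-1.7,0,-2.1],[0,0,0],0.5],[[-1.5,0,-1.8],[0,0,0],0.5],[[-0.8,0,-1.2],[0,0,0],0.5],[[0,0,0],[0,0,0],0.5],[[0,0,0],[0,0,0],0.5]]'; python3 -c "
from h import *
togo([.4415,-.3855,.12],np.radians(-13.1))"
```

```text
time_s: 6.83
eef_pos: [0.4522, -0.3691, 0.132]
eef_rot: [0.703, -0.703, 0.077, -0.077]
wrist_force: [0.4, 0.1, -0.1]
opening: 0.148
t 6.83 tcp [ 0.4522 -0.3691  0.132 ] op 0.148 F [ 0.4  0.1 -0.1]
turn [-0.001  0.01  -0.001] shift now-axes [-0.69  1.2  -1.83] final-axes [-0.67  1.2  -1.84] q6 -0.67
R [[0.98, -0.0, 0.22], [-0.22, 0.0, 0.98], [-0.0, -1.0, 0.0]]
```

```bash
python3 -m jog '[[[-0.5,0.5,-1.1],[0,0,0],0.5],[[-0.2,1.5,-0.5],[0,0,0],0.5],[[0,1.5,0],[0,0,0],0.5],[[0,1.5,0],[0,0,0],0.5],[[0,1,0],[0,0,0],0.5],[[0,0.5,0],[0,0,0],0.5],[[0,0,0],[0,0,0],0.5],[[0,0,0],[0,0,0],0.5]]'; python3 - <<'E'
from h import *
snap('scene','s4.png')
togo([.4415,-.3855,.018],np.radians(-13.1))
E
```

```text
time_s: 7.5
eef_pos: [0.4439, -0.3823, 0.0617]
eef_rot: [0.704, -0.703, 0.075, -0.075]
wrist_force: [-0.3, -0.3, -0.4]
opening: 0.143
t 7.55 tcp [ 0.444  -0.3823  0.0619] op 0.151 F [-0.9  0.   0.1]
turn [-0.002  0.017 -0.001] shift now-axes [-0.17  4.39 -0.37] final-axes [-0.17  4.39 -0.37] q6 -0.7
R [[0.98, -0.0, 0.21], [-0.21, 0.0, 0.98], [-0.0, -1.0, 0.0]]
```

View pics/s4.png

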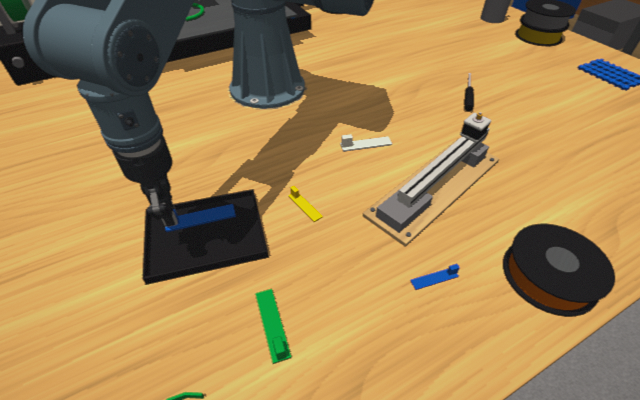

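The scene view shows the spacer level above the tray, strip from about (165,225) to (235,210). The beam is resting on the block near (405,205) and the green spacer hasn't moved. I'll lower it.

```bash
python3 -m jog '[[[-0.2,0.7,-0.3],[0,0,0],0.5],[[0,0.9,0],[0,0,0],0.5],[[0,0.9,0],[0,0,0],0.5],[[0,0.6,0],[0,0,0],0.5],[[0,0.3,0],[0,0,0],0.5],[[0,0,0],[0,0,0],0.5],[[0,0,0],[0,0,0],0.5]]'; python3 -c "
from h import *
togo([.4415,-.3855,.018],np.radians(-13.1))"
```

```text
time_s: 8.13
eef_pos: [0.4423, -0.3863, 0.0264]
eef_rot: [-0.703, 0.704, -0.074, 0.075]
wrist_force: [-0.2, -0.7, -0.1]
opening: 0.149
t 8.13 tcp [ 0.4423 -0.3863  0.0264] op 0.149 F [-0.2 -0.7 -0.1]
turn [0.001 0.017 0.002] shift now-axes [-0.1   0.84  0.06] final-axes [-0.1   0.84  0.06] q6 -0.71
R [[0.98, 0.0, 0.21], [-0.21, -0.0, 0.98], [0.0, -1.0, -0.0]]
```

```bash
python3 -m jog '[[[0,0.3,0],[0,0,0],0.5],[[0,0.3,0],[0,0,0],0.5],[[0,0.1,0],[0,0,0],0.5],[[0,0,0],[0,0,0],0.5],[[0,0,0],[0,0,0],0.5]]'; python3 -c "
from h import *
togo([.4415,-.3855,.018],np.radians(-13.1))"
```

```text
time_s: 8.55
eef_pos: [0.4427, -0.3867, 0.0193]
eef_rot: [-0.702, 0.704, -0.073, 0.076]
wrist_force: [0.4, 1.0, 0.1]
opening: 0.147
t 8.55 tcp [ 0.4427 -0.3867  0.0193] op 0.147 F [0.4 1.  0.1]
turn [0.002 0.017 0.003] shift now-axes [-0.15  0.13  0.09] final-axes [-0.15  0.13  0.09] q6 -0.71
R [[0.98, 0.0, 0.21], [-0.21, -0.0, 0.98], [0.0, -1.0, -0.0]]
```

```bash
python3 -m jog '[[[0,0.15,0],[0,0,0],0.5],[[0,0,0],[0,0,0],0.5],[[0,0,0],[0,0,0],1.8],[[0,0,0],[0,0,0],2.5],[[0,0,0],[0,0,0],3.5],[[0,0,0],[0,0,0],4],[[0,-0.5,0],[0,0,0],4],[[0,-2,0],[0,0,0],4],[[0,-3,0],[0,0,0],4],[[0,-3,0],[0,0,0],4],[[0,-3,0],[0,0,0],4],[[0,-2,0],[0,0,0],4]]'; python3 -m jog '[[[0,-3,0],[0,0,0],4],[[-3,-2,0],[0,0,0],4],[[-4,0,0],[0,0,0],4],[[-4,0,0],[0,0,0],4],[[-1,0,0],[0,0,0],4],[[0,0,0],[0,0,0],4],[[0,0,0],[0,0,0],4]]'; python3 - <<'E'
from h import *
for n in('top','scene'):
    c=snap(n,n+'5.png');hsv=cv2.cvtColor(c['frame'],cv2.COLOR_RGB2HSV)
    vv,uu=np.mgrid[:400,:640]
    P=np.linalg.inv(c['K'])@np.stack([uu.ravel(),vv.ravel(),np.ones(uu.size)])*c['depth'].ravel()
    W=((P.T-c['t'])@c['R']).reshape(400,640,3)
    m=(cv2.inRange(hsv,(100,120,20),(130,255,255))>0)&(c['depth']>0)&(abs(W[...,0]-.45)<.13)&(abs(W[...,1]+.33)<.14)
    p=W[m];s=p[p[:,2]<.016];t=p[p[:,2]>.03]
    print(n,len(p),cv2.minAreaRect((p[:,:2]*1000).astype(np.float32)),'strip z',np.percentile(s[:,2],[5,50,95]).round(4),'lug',t.mean(0).round(4) if len(t) else None)
    A=np.c_[s[:,:2],np.ones(len(s))];k=np.linalg.lstsq(A,s[:,2],rcond=None)[0];print('slope',k[:2].round(3))
    b=(W[...,2]>.06)&(W[...,2]<.082)&(hsv[...,1]<60)&(hsv[...,2]>110)&(abs(W[...,0]-.58)<.1)&(abs(W[...,1]-.13)<.15)
    q=W[b];e=q[q[:,1]<.08];print('beam',cv2.minAreaRect((q[:,:2]*1000).astype(np.float32)),'end z',np.median(e[:,2]))
    g=cv2.inRange(hsv,(45,100,30),(80,255,255))>0;g&=(abs(W[...,0]-.68)<.1)&(abs(W[...,1]+.3)<.06);print('green',W[g].mean(0).round(4))
print(ctrl.get_obs()['eef_pos'],ctrl.get_obs()['wrist_force'])
E
```

```text
time_s: 9.55
eef_pos: [0.4395, -0.3829, 0.1534]
eef_rot: [0.706, -0.701, 0.077, -0.073]
wrist_force: [0.0, -1.7, 0.6]
opening: 0.467
time_s: 10.13
eef_pos: [0.3219, -0.3607, 0.2175]
eef_rot: [-0.7, 0.706, -0.071, 0.076]
wrist_force: [0.3, 0.1, -0.9]
opening: 0.473
top 878 ((388.57086181640625, -323.4440612792969), (133.80166625976562, 172.22015380859375), 74.3595199584961) strip z [0.0071 0.0117 0.0149] lug [ 0.4353 -0.3758  0.0812]
slope [ 0.044 -0.011]
beam ((572.2540893554688, 134.6802520751953), (31.164955139160156, 229.2283172607422), 16.021209716796875) end z 0.07198552290470578
green [ 0.6861 -0.298   0.01  ]
scene 1069 ((441.80792236328125, -338.6402893066406), (135.41575622558594, 56.75914001464844), 75.78643035888672) strip z [0.0073 0.0127 0.0146] lug [ 0.4452 -0.3868  0.0384]
slope [ 0.021 -0.004]
beam ((570.382568359375, 136.495361328125), (30.03238296508789, 232.99778747558594), 15.914055824279785) end z 0.07261929259931044
green [ 0.6921 -0.2986  0.0119]
[ 0.32265438 -0.36086008  0.2171826 ] [ 0.31919015 -0.73787029 -0.39725062]
```

View pics/top5.png

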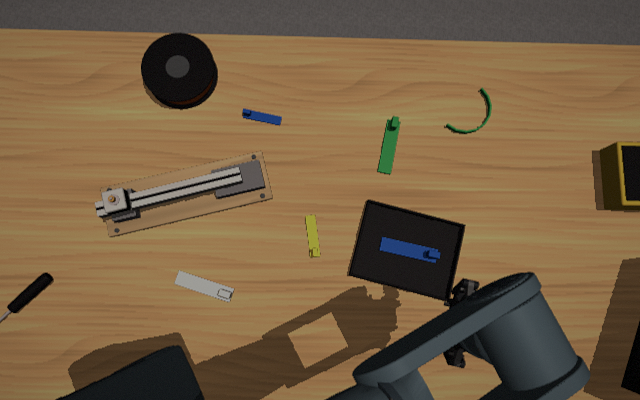

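The final top view shows the spacer lying inside the tray, from (380,245) to (440,255). The beam's end is unchanged at about (241,176), the green spacer is untouched at (389,145), and the arm is clear.

```bash
python3 -c "
from bench import ctrl
print(ctrl.hand_in())"
```

```text
the job is handed in; nothing more can be done
None
```

The blue spacer is out from under the beam and lying flat in the black tray, and I handed the job in at about 10 s on the robot's clock. I held it by the lug, drew it about 115 mm straight out, lifted it clear and set it down in line with the tray. Measured wrist forces stayed at about 2 N or less.

**Last checks:**
- **Spacer:** in the scene view its strip top is at about 12–13 mm (11 expected) and its lug top at 38 mm (39 expected). It is flat within about 1.5–3 degrees and inside the rim.
- **Beam:** its top near the free end reads 72 mm, down from about 77–78 mm along the beam at the start. The true start height there is 76 mm, so the cameras read 1–2 mm high. That puts the underside at about 40–41 mm, so it has settled on the block. Its free end sits at the same pixel in the top view as before.
- **Green spacer:** it is at the same pixels as before. Its computed mean position shifted by 3 mm at the start-to-end comparison, within measurement noise.

**One disagreement:** the top-view depth fit for the spacer's lug and outline was wrong (lug at 81 mm). Blue-tinted pixels of the arm near the tray probably got into the mask. I relied on the scene camera and the picture itself instead.

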